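# Turn over the control vial that fits

### The job

Four sealed vials that differ only in length lie on the sloping rack: take the one that fills the bed of the turn-over holder from end wall to end wall, lay it gently in the bed, and leave the other three where they are. Shut the lid on it, then turn the whole holder over by its handle to the other side, guiding it all the way down without letting it fall, so that it rests upside down with the lid still shut and the vial inside. Do not disturb the beaker, bottle and tip box.

Things in the scene. Friction and masses are not known exactly. Their poses are not given: they have to be found in the camera images.
- rack: Fixed grey rack, base 150 (x) x 340 (y) mm, origin under its centre. Its board slopes 35 degrees, rising along +x; the vials' feet stand on the board's foot line (x -60, z 35 mm) against a 20 mm ledge. Slots at y -108, -36, 36, 108 mm (shuffled), each with two 14 mm high ribs 38 mm apart along the lowest 18 mm only. Upwards square to the slope is (-0.574, 0, 0.819).
- light_bar (a point): Middle of a fixed 12 mm aluminium bar along the rack's y, 170 mm above the table at rack x 5 mm, on posts at y -163 and 163 mm. It blocks a gripper pointing straight down on a vial's middle; one square to the slope (35 degrees from vertical, fingers down and towards rack +x) passes, also when drawing the vial off square to the slope.
- vial_a: Sealed round white plastic vial with a grey cap of the same width, 70 mm long over the cap, 36 mm in diameter, about 70 g, lying on the rack's slope, cap uphill. Origin: on its underside at the foot end; x runs along the vial from foot to cap, z from the origin through its centre line (18 mm up). Too short: leave it.
- vial_b: Sealed round white plastic vial with a grey cap of the same width, 87 mm long over the cap, 36 mm in diameter, about 85 g, lying on the rack's slope, cap uphill. Origin: on its underside at the foot end; x runs along the vial from foot to cap, z from the origin through its centre line (18 mm up). Too short: leave it.
- vial_c: Sealed round white plastic vial with a grey cap of the same width, 104 mm long over the cap, 36 mm in diameter, about 100 g, lying on the rack's slope, cap uphill. Origin: on its underside at the foot end; x runs along the vial from foot to cap, z from the origin through its centre line (18 mm up). This is the one that fits the bed. The mass varies by some 30 %.
- vial_d: Sealed round white plastic vial with a grey cap of the same width, 121 mm long over the cap, 36 mm in diameter, about 115 g, lying on the rack's slope, cap uphill. Origin: on its underside at the foot end; x runs along the vial from foot to cap, z from the origin through its centre line (18 mm up). Too long: leave it.
- vial_c_mid (a point): The middle of the 104 mm vial, on its centre line, half-way along.
- stand: Fixed base of the turn-over holder: grey plate 200 (x) x 350 (y) x 12 mm, origin under its centre. The hinge on which the holder turns over runs along its x axis, 60 mm above the origin, between 30 mm wide, 78 mm high cheeks at x -86 and 86 mm. The holder starts lying on the -y side; turned over, it lies on the +y side.
- holder (a joint): Angle of the grey holder (with lid and vial) about the stand's hinge, rad: 0 on the -y side, bed up (start); grows as the handle is lifted and swung over; 3.14 (its stop) upside down on the +y side. It weighs 0.6 kg with lid and vial, falls if let go on the way; about 3 N at the handle lifts it.
- bed (a point): Centre of the bed in the holder, where the vial's middle belongs: 68 mm from the stand's hinge, level with it; axes as the stand's at the start, turning with the holder. The bed runs along x, 110 mm between end walls as high as this point. 45 degree V supports carry and centre the last 19 mm at either end of the vial; the 74 mm between is open to both sides for fingers. Cap either way.
- bed_floor (a point): Point on the holder's floor below the bed centre: 26 mm below it, and 8 mm below the underside of a seated vial.
- handle (a point): Middle of the holder's handle: round steel bar 12 mm thick, 118 mm long, parallel to the hinge, 166 mm from it and at the start 8 mm below its level (8 mm above when turned over); 59 mm free between the bar and the holder. Can be pinched from above; it turns in the fingers as the holder swings.
- lid (a joint): Angle of the aluminium lid on the holder, rad: 0 shut, 1.8 to 2.2 open at the start. Stiff friction hinge: it stays wherever it is left, also upside down, and takes about 3 N at its free edge to move. Push the free edge over from behind, then press it down.
- lid_hinge (a point): Middle of the lid's hinge line: parallel to the stand's hinge, 10 mm from it on the bed's side (58 mm from the bed's centre line), level with it at the start.
- lid_edge (a point): Middle of the lid's outer face at its free edge: 91 mm from the lid's hinge along the lid and 32 mm out from the hinge's plane; the lid is 126 mm long. Shut, the edge is 33 mm beyond the bed's centre line, away from the hinge, and the lid's flat top is 32 mm above hinge level.
- beaker: Glass beaker, 70 mm wide, 90 mm high, standing loose. Origin at the centre of its underside.
- bottle: White plastic bottle with a blue cap, 60 mm wide, 130 mm high, standing loose. Origin at the centre of its underside.
- tipbox: Grey tip box with white lid, 72 x 102 mm, 62 mm high, loose. Origin at the centre of its underside.
Mind the look-alikes: they are no part of the job. What is shaped like the vial_c but brown or red is not meant.

How it is judged:
On the way, in this order (a step that is already met when the one before it is completed fails the run):
1. the 104 mm vial lies in the bed, lid open, holder not yet turned, and the fingers have let go of the vial (x of vial_c_mid in the frame of bed between -0.008 and 0.008 m and y of vial_c_mid in the frame of bed between -0.006 and 0.006 m and z of vial_c_mid in the frame of bed between -0.006 and 0.006 m and value of joint lid above 1 rad and value of joint holder below 0.12 rad and contact force between the fingers and vial_c below 0.3 N), for 0.2 s.
2. the lid is shut over the vial, the holder not yet turned (x of vial_c_mid in the frame of bed between -0.008 and 0.008 m and y of vial_c_mid in the frame of bed between -0.006 and 0.006 m and z of vial_c_mid in the frame of bed between -0.006 and 0.006 m and value of joint lid below 0.08 rad and value of joint holder below 0.12 rad), for 0.2 s.
At the end, for the whole second after the job is handed in: The holder rests still and turned over against its stop (within 0.1 rad), lid shut (within 0.08 rad), the 104 mm vial in its bed (middle within 8 mm along, 6 mm across, parallel within 0.1 rad); the other vials, beaker, bottle and tip box not moved over 25 mm (value of joint holder above 3.04 rad and velocity of joint holder between -0.05 and 0.05 rad/s and value of joint lid below 0.08 rad and x of vial_c_mid in the frame of bed between -0.008 and 0.008 m and y of vial_c_mid in the frame of bed between -0.006 and 0.006 m and z of vial_c_mid in the frame of bed between -0.006 and 0.006 m and angle between the x axis of vial_c and the x axis of bed, either way round below 0.1 rad and distance of each of vial_a, vial_b, vial_d, beaker, bottle, tipbox from where it was at the start of the episode below 0.025 m); the robot touches nothing.
It fails at once if another vial is taken or shifted by more than 25 mm (distance of any of vial_a, vial_b, vial_d from where it was at the start of the episode above 0.025 m).
It fails at once if beaker, bottle or tip box is moved by more than 25 mm or tipped (distance of any of beaker, bottle, tipbox from where it was at the start of the episode above 0.025 m or angle between any of beaker, bottle's own z axis and vertical above 0.4 rad).
It fails at once if the holder falls or is swung fast (over 3 rad/s) (velocity of joint holder above 3 rad/s or velocity of joint holder below -3 rad/s).
It fails at once if the vial is dropped into the bed (over 0.8 m/s close to it: a fall of more than about 3 cm) (distance between vial_c_mid and bed below 0.05 m and value of joint holder below 0.12 rad and linear speed of vial_c above 0.8 m/s).
It also fails if it takes over 72 s, if anything falls off the work surface, if the arm or the gripper's body presses on something with over 40 N, if the wrist force passes 120 N, or if a joint passes its speed limit or range.

### The arm

A 6-joint arm with a two-finger parallel gripper is mounted at the origin on the work surface. World frame = base frame: x ahead of the robot, y to its left, z up, the work surface at z = 0. Lengths are in m, angles in rad, forces in N, time in s.
With the tool pointing down it reaches from about 0.375 to 0.975 m from the base axis. Payload 3.8 kg.
Tool frame: the origin (TCP) lies midway between the tips of the shut fingers; the grasp point (between the pads) lies 19 mm behind it; z points along the fingers, y is the line along which they close (so a half turn about z gives the same grasp; the last joint's range is limited). The gripper opens to 85 mm and grips with 20 to 120 N. Pads are 22 mm wide; open, the fingers measure 114 mm over their backs; the gripper's body (76 mm by 85 mm) begins 54 mm behind the grasp point. The pads swing forward as they close: fully open they stand 13 mm farther back than shut.
Start: joints at [-1.362, 0.264, 1.604, -0, 1.274, -0.037], TCP at [0.164, -0.655, 0.231] pointing down, gripper open.
Joint ranges: [-2.63, 2.63], [-0.94, 2.18], [0.31, 2.57], [-1.31, 4.45], [0, 2.66], [-2.55, 2.55]. Speed limits (rad/s): [2.57, 2.57, 3.14, 3.14, 3.14, 3.14].

### API

Orientations are given as a rotation vector (axis times angle).
In Python, from workcell import bot gives the robot as it stands.
- The arm moves only by the tool jog_arm, never from a script. Its argument "motion" is a list of rows, each a list of 5 numbers: the opening, from -1 (shut) to 1 (fully open), then the shift along the tool's x, y, z in mm, then the turn about the tool's z in degrees. In form: [[claw, x, y, z, twist], ...]. A call has 1 to 10 rows; each row shifts and turns the commanded pose from where the row before left it, along the tool's axes as they then stand; what a row does not reach is not made up. A row lasts 1/12 s, in which the tool goes at most 41.7 mm and 7.16 degrees, less where a joint would pass 70% of its speed; a pose out of reach is approached as far as the arm can. A call with a gripper value outside its range is refused whole. The fingers move at their own pace and stop on an object; "force" is the grip in N (left out, the last holds). Time passes only in rows, so rows that do not move let the fingers close. It gives the time, the measured TCP pose, the force, the opening and the grip force at its end, in the units of the state.
- bot.read_state(): the state, without advancing time (a new reading comes with each control period).
- bot.read_camera(name): name is "side" or "top" or "wrist"; returns (picture, depth): 384x512x3 uint8, red, green, blue; 384x512 float32, m along the optical axis (not along the pixel's ray), 0 where there is no reading.
- bot.get_calibration(name): a dict with "vfov" (degrees; the focal length in pixels is half the picture's height over the tangent of half this angle, whatever the lens; pixels are square), "cx", "cy" (the principal point, pixels), "rvec" (rotation vector, rad) and "tvec" (3), from world to camera coordinates, as OpenCV has them; the wrist camera has in their place "tool_from_camera" (4x4, takes a point from camera to tool coordinates, whose origin is the TCP and whose axes are the flange's). Camera axes: x right, y down, z forward; pixel columns grow to the right and rows downward; lengths in m; the calibration is good to about 2 mm. A picture is of the moment at which its call begins: read the wrist's pose just before it. get_calibration takes no time and is no camera call.
- bot.finish_job(): hands the job in; it is judged then, once.
The state is a dict: "time": time; "q": joint angles; "joint_vel": joint speeds; "joint_torque": joint torques, N m; "tool_pos": TCP position; "tcp_rot": TCP orientation; "wrist_force": force on the tool from outside, world axes, zero at the start; "torque": the same for the moment, N m; "width": opening from 0.0 (shut) to 1.0 (fully open); "grip_force": force on a finger pad.
Only numpy, scipy, OpenCV 4.12 (cv2) and the standard library are available. Lean on these libraries where they do the work, as an engineer would, in place of code of your own. Each camera call takes 0.05 s, during which the arm holds its last target. There are 200 camera calls.

## Working session

There is one attempt and no reset: what is moved stays moved. The work goes in short steps, Python scripts to look and compute and a tool call to move; the robot and the scene stay as the last step left them, time stands still between calls to the robot, and variables do not carry over. Pictures are saved under pics/ and viewed, at most 10 in all, crops included, and the job is handed in when it is done.

Besides the shell and the picture viewer there is one more tool, called after "Call:" as a command line: name --pt "numbers of a row" for each row, then --argument value for the rest. jog_arm: Moves the arm, as the interface text tells. Its arguments: {"type":"object","properties":{"motion":{"type":"array"},"force":{"type":"number"}},"required":["motion"]}

```bash
mkdir -p pics; ls; cat > h.py <<'E'
import numpy as np, cv2
from workcell import bot
from scipy.spatial.transform import Rotation as R
def cloud(name, st=None):
    st=bot.read_state(); im,d=bot.read_camera(name); c=bot.get_calibration(name)
    f=im.shape[0]/2/np.tan(np.radians(c['vfov']/2))
    v,u=np.mgrid[:im.shape[0],:im.shape[1]]
    P=np.dstack([(u-c['cx'])*d/f,(v-c['cy'])*d/f,d])
    if name=='wrist':
        T=np.array(c['tool_from_camera']); P=P@T[:3,:3].T+T[:3,3]
        P=P@R.from_rotvec(st['tcp_rot']).as_matrix().T+np.array(st['tool_pos'])
    else:
        M=R.from_rotvec(np.ravel(c['rvec'])).as_matrix(); P=(P-np.ravel(c['tvec']))@M
    P[d==0]=np.nan
    return im,P
def save(name,im): cv2.imwrite('pics/'+name+'.png',cv2.cvtColor(im,cv2.COLOR_RGB2BGR))
E
python3 - <<'E'
from h import *
for n in('top','side'):
    im,P=cloud(n); np.savez(n+'0.npz',im=im,P=P); save(n+'0',cv2.resize(im,(768,576)))
    print(n,np.isnan(P[...,0]).mean(),bot.get_calibration(n))
s=bot.read_state();print(s)
E
```

```text
pics
top 0.004252115885416667 {'vfov': 51.97219523732995, 'cx': 249.49195954007737, 'cy': 188.5619813369682, 'rvec': array([ 2.19097731, -2.1452224 ,  0.06458098]), 'tvec': array([-0.01341979,  0.59924099,  1.32419092])}
side 0.003997802734375 {'vfov': 56.564787485913826, 'cx': 253.0072087322203, 'cy': 195.29107503335345, 'rvec': array([ 0.19095675, -2.81106089,  1.26929636]), 'tvec': array([0.56330592, 0.15165399, 0.95778958])}
{'time': 0.1, 'q': array([-1.36185894e+00,  2.64727361e-01,  1.60522838e+00, -2.95664199e-06,
        1.27368747e+00, -3.68918823e-02]), 'joint_vel': array([ 0.00197742,  0.00039539, -0.00393431, -0.00099906,  0.00098658,
        0.00209245]), 'joint_torque': array([ 8.03641774e-05, -5.16705108e+01, -3.68590522e+01, -9.99662552e-05,
        6.33665026e-03,  2.94920960e-05]), 'tool_pos': array([ 0.16413596, -0.65406883,  0.23005802]), 'tcp_rot': array([-3.11586342e+00, -3.84927024e-01,  2.80978468e-04]), 'wrist_force': array([0.1243261 , 0.59942214, 0.30410986]), 'torque': array([ 0.00110674, -0.03207372,  0.02495224]), 'grip_force': 0.0, 'width': 0.9996187696989045}
```

View pics/top0.png

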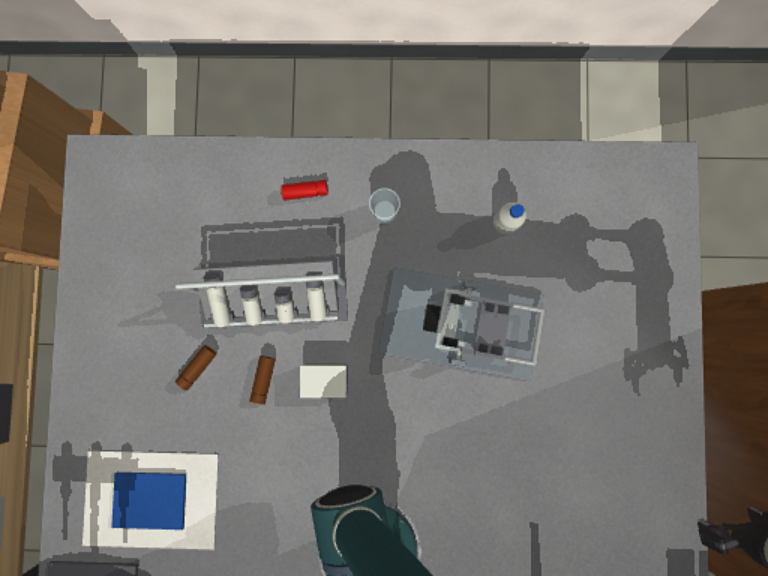

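View pics/side0.png

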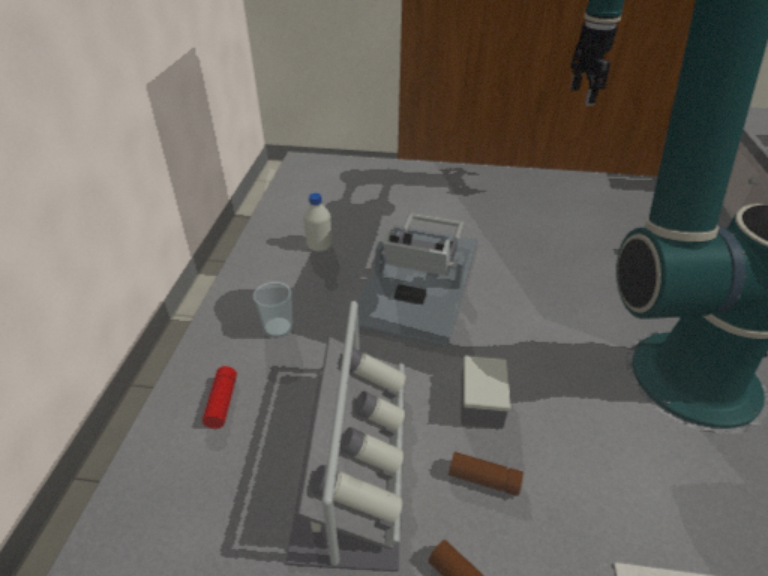

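```bash
cat > m.py <<'E'
from h import *
z=np.load('top0.npz'); im,P=z['im'],z['P']; s=np.load('side0.npz')
def pt(x,y): return np.round(P[int(y/1.5),int(x/1.5)],3)
print('table z',pt(420,450),pt(560,450))
for n,p in dict(beaker=(384,205),bottle=(512,214),tip=(323,381),handle=(537,335),barL=(190,286),barR=(335,278),lidtop=(455,300),plate=(405,300)).items(): print(n,pt(*p))
# light bar : z~.17
def reg(A,x0,x1,y0,y1,z0,z1): return (A[...,0]>x0)&(A[...,0]<x1)&(A[...,1]>y0)&(A[...,1]<y1)&(A[...,2]>z0)&(A[...,2]<z1)
def line(Q):
    c=Q.mean(0); u,s_,v=np.linalg.svd(Q-c); return c,v[0],s_
c0=P[190,184]; print('rack mid',c0)
for nm,A,I in (('top',P,im),('side',s['P'],s['im'])):
    m=reg(A,c0[0]-.15,c0[0]+.15,c0[1]-.2,c0[1]+.25,.162,.182); Q=A[m]; c,v,_=line(Q[:,:2])
    print(nm,'bar',len(Q),Q.mean(0),v,Q[:,1].min(),Q[:,1].max())
    m=reg(A,.3,.9,-.45,-.0,.008,.016); Q=A[m][:,:2].astype(np.float32)
    print(nm,'plate',len(Q),cv2.minAreaRect(Q))
# handle bar
m=reg(P,.3,.8,-.6,.0,.048,.064); v,u=np.nonzero(m); print('handle cand')
n,l,st,ce=cv2.connectedComponentsWithStats(m.astype(np.uint8))
for i in range(1,n):
    if st[i,4]>15: print(st[i],ce[i]*1.5,P[l==i].mean(0),cv2.minAreaRect(P[l==i][:,:2].astype(np.float32)))
# vials: white
for nm,A,I in (('top',P,im),('side',s['P'],s['im'])):
    g=I.min(-1)>(150 if nm=='top' else 130); g&=reg(A,.3,.9,-.05,.5,.03,.15)
    n,l,st,ce=cv2.connectedComponentsWithStats(g.astype(np.uint8))
    for i in range(1,n):
        if st[i,4]>60:
            Q=A[l==i]; print(nm,'vial',st[i],Q.mean(0).round(3),cv2.minAreaRect(Q[:,:2].astype(np.float32)))
E
python3 m.py
```

```text
table z [ 0.224 -0.112  0.003] [ 0.231 -0.427 -0.002]
beaker [ 0.787 -0.019  0.001]
bottle [ 0.745 -0.291  0.128]
tip [0.378 0.107 0.061]
handle [ 0.49  -0.361  0.062]
barL [0.575 0.373 0.176]
barR [0.596 0.076 0.178]
lidtop [ 0.558 -0.171  0.137]
plate [ 0.562 -0.072  0.014]
rack mid [0.58610928 0.21456254 0.07481543]
top bar 424 [0.58637707 0.23435011 0.1749956 ] [ 0.07979302 -0.99681145] 0.06846129036167214 0.4017968442394819
top plate 3513 ((0.6032365560531616, -0.22388099133968353), (0.44511839747428894, 0.5926045775413513), 89.88282012939453)
side bar 840 [0.58380871 0.27258001 0.17541686] [-0.07813982  0.99694241] 0.07350297553176305 0.40702567557276403
side plate 3041 ((0.5898477435112, -0.18555034697055817), (0.3942508101463318, 0.38109290599823), 86.2845230102539)
handle cand
[251 129  14   9  25] [386.88 196.44] [ 0.79307996 -0.02572813  0.05531824] ((0.7911337614059448, -0.027522768825292587), (0.04880339279770851, 0.0160857941955328), 66.73963165283203)
[331 142  12  12  21] [502.21428571 224.28571429] [ 0.73399918 -0.28489797  0.05622524] ((0.7362294793128967, -0.285518
[... 408 characters left out ...]
06240562070161104, 0.04020003601908684), 80.66170501708984)
top vial [136 191  89  27 829] [0.531 0.237 0.08 ] ((0.5382661819458008, 0.23149341344833374), (0.08275376260280609, 0.2973465919494629), 1.335769772529602)
top vial [200 244  31  21 436] [0.383 0.122 0.062] ((0.37801140546798706, 0.10739225894212723), (0.06578924506902695, 0.0993199348449707), 1.4181458950042725)
side vial [ 223  237   48  124 1688] [0.531 0.266 0.082] ((0.5368115901947021, 0.23224058747291565), (0.08355790376663208, 0.2983522117137909), 0.42238858342170715)
side vial [310 238  31  34 662] [0.383 0.125 0.063] ((0.37816208600997925, 0.11177916824817657), (0.0695742815732956, 0.09760361909866333), 0.8104212880134583)
```

```bash
cat > m2.py <<'E'
from h import *
z=np.load('top0.npz'); im,P=z['im'],z['P']; s=np.load('side0.npz')
ps=.079; O=np.array([.5805,.237]); X=np.array([np.cos(ps),np.sin(ps)]); Y=np.array([-X[1],X[0]])
for nm,A in (('top',P),('side',s['P'])):
    r=(A[...,:2]-O); rx=r@X; ry=r@Y; zz=A[...,2]
    ss=(rx+.06)*.819+(zz-.035)*.574; nn=-(rx+.06)*.574+(zz-.035)*.819
    for y0 in(-.108,-.036,.036,.108):
        m=(abs(ry-y0)<.022)&(nn>.022)&(nn<.045)&(ss>-.03)&(ss<.15)&((zz<.155))
        q=(abs(ry-y0)<.006)&m
        print(nm,y0,m.sum(),'s',np.percentile(ss[m],[1,99]).round(4),'mean ry',ry[m].mean().round(4),'top n',np.median(nn[q]).round(4))
# stand
med=cv2.medianBlur(np.nan_to_num(P[...,2]).astype(np.float32),5)
m=(med>.0075)&(P[...,0]>.38)&(P[...,0]<.72)&(P[...,1]>-.46)&(P[...,1]<-.045)
n,l,st,ce=cv2.connectedComponentsWithStats(m.astype(np.uint8)); i=1+np.argmax(st[1:,4]); 
k=(l==i)&(med<.02); print('plate',st[i],cv2.minAreaRect(P[k][:,:2].astype(np.float32)))
# handle line: farthest bar
h=(l==i)&(P[...,2]>.04)
th=-.14; sx=np.array([np.cos(th),np.sin(th)]); sy=np.array([-sx[1],sx[0]])
Q=P[h]; v=Q[:,:2]@sy; b=Q[v<v.min()+.014]; c=b.mean(0); _,S,V=np.linalg.svd(b[:,:2]-c[:2]); print('handle',len(b),c,V[0],np.ptp(b[:,:2]@V[0]))
e=P[(l==i)&(P[...,2]>.115)]; print('lid edge',len(e),e.mean(0),e[:,2].max(),cv2.minAreaRect(e[:,:2].astype(np.float32)))
crop=im[170:265,240:375]; save('stand0',cv2.resize(crop,None,fx=5.5,fy=5.5,interpolation=cv2.INTER_CUBIC))
E
python3 m2.py
```

```text
top -0.108 271 s [0.0015 0.1018] mean ry -0.11 top n 0.0351
top -0.036 205 s [-0.0004  0.0722] mean ry -0.0389 top n 0.0349
top 0.036 246 s [0.0018 0.089 ] mean ry 0.0329 top n 0.0347
top 0.108 302 s [0.0025 0.122 ] mean ry 0.1042 top n 0.0352
side -0.108 442 s [0.0021 0.1028] mean ry -0.1003 top n 0.0353
side -0.036 374 s [0.0024 0.0714] mean ry -0.0291 top n 0.0351
side 0.036 553 s [0.0024 0.0884] mean ry 0.0422 top n 0.0352
side 0.108 833 s [0.0027 0.1223] mean ry 0.1134 top n 0.035
plate [ 262  179  101   74 5696] ((0.5110504031181335, -0.20815694332122803), (0.35427406430244446, 0.20283733308315277), 81.76187896728516)
handle 148 [ 0.48732884 -0.36219197  0.05752289] [-0.98837473  0.15203748] 0.12740102682011456
lid edge 249 [ 0.5200047  -0.15483746  0.1292721 ] 0.143824243224554 ((0.5186969041824341, -0.16121390461921692), (0.03966057673096657, 0.12607558071613312), 81.02354431152344)
```

View pics/stand0.png

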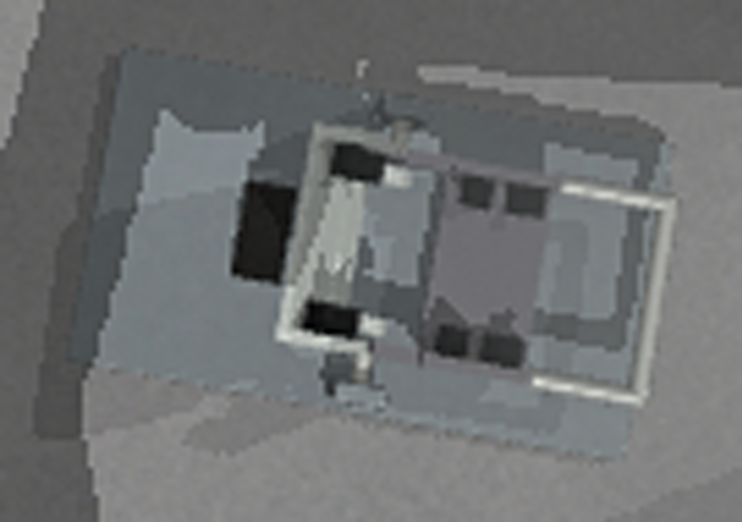

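```bash
cat >> h.py <<'E'
def yaw(st):
    x=R.from_rotvec(st['tcp_rot']).as_matrix()[:,0]; return np.degrees(np.arctan2(x[1],x[0]))
def plan(wps, start=None, y0=None):
    "wps: (x,y,z m, yaw deg, rows); prints rows (tool mm, deg), rounding error carried on"
    st=bot.read_state(); p=np.array(st['tool_pos'] if start is None else start)*1e3; a=yaw(st) if y0 is None else y0
    for x,y,z,w,n in wps:
        t=np.array([x,y,z])*1e3; p0=p.copy(); a0=a; out=[]
        for k in range(1,n+1):
            goal=p0+(t-p0)*k/n; c,s=np.cos(np.radians(a)),np.sin(np.radians(a))
            B=np.array([[c,s,0],[s,-c,0],[0,0,-1]])  # rows: tool axes in world
            m=np.round(B@(goal-p)); p=p+B.T@m
            tw=np.round((a-(a0+(w-a0)*k/n))*2)/2; a-=tw
            out.append([int(i) for i in m]+[float(tw)])
        print(out)
    return p/1e3,a
def rep():
    s=bot.read_state(); print('t',round(s['time'],2),'p',np.round(s['tool_pos'],4),'yaw',round(yaw(s),2),'F',np.round(s['wrist_force'],1),'w',round(s['width'],3),'g',round(s['grip_force'],1)); return s
E
python3 - <<'E'
from h import *
print(np.round(bot.get_calibration('wrist')['tool_from_camera'],3), bot.get_calibration('wrist')['vfov'])
plan([(.40,-.26,.32,-8,13)])
E
```

```text
[[ 0.001 -0.96  -0.28   0.071]
 [ 1.     0.001  0.    -0.   ]
 [ 0.    -0.28   0.96  -0.142]
 [ 0.     0.     0.     1.   ]] 67.33908392504316
[[25, -25, -7, 1.5], [24, -26, -7, 2.0], [24, -26, -7, 1.5], [22, -27, -7, 2.0], [22, -28, -7, 1.5], [21, -28, -7, 1.5], [20, -29, -6, 2.0], [20, -30, -7, 1.5], [18, -30, -7, 2.0], [17, -31, -7, 1.5], [17, -31, -7, 1.5], [16, -32, -7, 2.0], [14, -32, -7, 1.5]]
```

```bash
python3 - <<'E'
from h import *
plan([(.45,-.29,.30,154,20)])
E
```

```text
[[18, -14, -3, -7.0], [20, -12, -4, -7.0], [21, -9, -3, -7.0], [23, -7, -4, -7.0], [22, -4, -3, -7.0], [23, -1, -4, -7.0], [24, 2, -3, -7.0], [22, 4, -4, -7.0], [22, 8, -3, -7.0], [21, 9, -4, -7.0], [20, 13, -3, -7.0], [18, 14, -4, -7.0], [16, 17, -3, -7.0], [14, 19, -4, -7.0], [11, 20, -3, -7.0], [9, 21, -4, -7.0], [6, 22, -3, -7.0], [4, 23, -4, -7.0], [1, 23, -3, -7.0], [-3, 23, -4, -7.0]]
```

Call:
jog_arm --pt "0.4 18 -14 -3 -7" --pt "0.4 20 -12 -4 -7" --pt "0.4 21 -9 -3 -7" --pt "0.4 23 -7 -4 -7" --pt "0.4 22 -4 -3 -7" --pt "0.4 23 -1 -4 -7" --pt "0.4 24 2 -3 -7" --pt "0.4 22 4 -4 -7" --pt "0.4 22 8 -3 -7" --pt "0.4 21 9 -4 -7" --force 40

```text
time: 0.93
tool_pos: [0.3072, -0.4715, 0.2657]
tcp_rot: [-2.326, -2.11, -0.001]
wrist_force: [0.0, -0.1, 0.1]
width: 0.701
grip_force: 0.0
```

Call:
jog_arm --pt "0.4 20 13 -3 -7" --pt "0.4 18 14 -4 -7" --pt "0.4 16 17 -3 -7" --pt "0.4 14 19 -4 -7" --pt "0.4 11 20 -3 -7" --pt "0.4 9 21 -4 -7" --pt "0.4 6 22 -3 -7" --pt "0.4 4 23 -4 -7" --pt "0.4 1 23 -3 -7" --pt "0.4 -3 23 -4 -7"

```text
time: 1.77
tool_pos: [0.4505, -0.2898, 0.3008]
tcp_rot: [-0.695, -3.062, -0.001]
wrist_force: [0.1, 0.1, -1.0]
width: 0.699
grip_force: 0.0
```

```bash
cat > m3.py <<'E'
from h import *
import sys
im,P=cloud('wrist'); np.savez('w_stand.npz',im=im,P=P); save('w_stand',im); rep()
m=(abs(P[...,2]-.012)<.006)&(P[...,0]>.36)&(P[...,0]<.68)&(P[...,1]>-.45)&(P[...,1]<-.0)
n,l,st,ce=cv2.connectedComponentsWithStats(cv2.medianBlur(m.astype(np.uint8),5)); 
for i in range(1,n):
    if st[i,4]>800: print('plate',st[i],cv2.minAreaRect(P[l==i][:,:2].astype(np.float32)))
C=np.array([.5110,-.2082]); th=np.radians(-8.24); sx=np.array([np.cos(th),np.sin(th)]); sy=np.array([-sx[1],sx[0]])
r=P[...,:2]-C; a=r@sx; b=r@sy; z=P[...,2]
h=(abs(a)<.045)&(b<-.145)&(b>-.19)&(z>.035)&(z<.075)
print('handle stand-frame',h.sum(),np.median(b[h]),z[h].max(), np.polyfit(a[h],b[h],1)); h=(b<-.155)&(b>-.18)&(z>.035)&(z<.075); print('x ext',np.percentile(a[h],[1,99]))
e=(abs(a)<.08)&(b>-.06)&(b<.1)&(z>.1)&(z<.17); k=e&(abs(a)<.05)
print('lid',e.sum(),'x',np.percentile(a[e],[1,99]),'y',np.percentile(b[k],[2,50,98]),'z',np.percentile(z[k],[2,98]))
E
python3 m3.py
```

```text
t 1.82 p [ 0.4533 -0.2872  0.3018] yaw 154.86 F [2.2 1.8 1.1] w 0.703 g 0.0
plate [  199    64   251   141 11281] ((0.510417103767395, -0.197692409157753), (0.34816136956214905, 0.196532741189003), 80.6534423828125)
plate [ 300  135   48   75 2233] ((0.5217705965042114, -0.2045293003320694), (0.04587900638580322, 0.11585800349712372), 63.84294509887695)
plate [ 214  157   61   78 2955] ((0.5017064213752747, -0.33314597606658936), (0.061790406703948975, 0.11597400158643723), 78.42263793945312)
handle stand-frame 511 -0.15469808347026243 0.0591760216334451 [-0.01269427 -0.15491877]
x ext [-0.06448692  0.05911244]
lid 3528 x [-0.06258134  0.06246272] y [0.04116088 0.05741491 0.06767011] z [0.10082712 0.13068461]
```

View pics/w_stand.png

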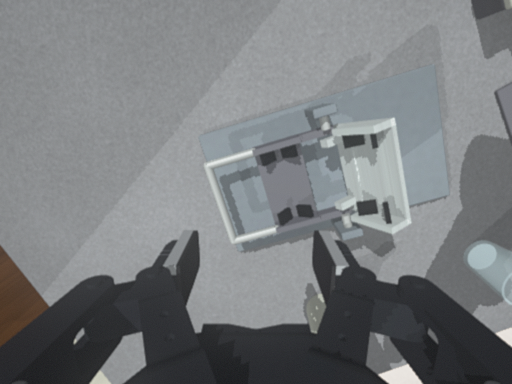

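```bash
python3 - <<'E'
from h import *
plan([(.452,.115,.20,184.5,11),(.482,.1208,.146,184.5,4)])
E
```

```text
[[16, 33, 9, -2.5], [14, 34, 10, -3.0], [12, 34, 9, -2.5], [11, 35, 9, -3.0], [9, 35, 9, -2.5], [8, 36, 10, -2.5], [6, 36, 9, -3.0], [4, 37, 9, -2.5], [2, 36, 9, -3.0], [1, 37, 10, -2.5], [-1, 36, 9, -2.5]]
[[-8, 1, 13, -0.0], [-7, 1, 14, -0.0], [-8, 1, 13, -0.0], [-8, 1, 14, -0.0]]
```

Call:
jog_arm --pt "0.35 16 33 9 -2.5" --pt "0.35 14 34 10 -3" --pt "0.35 12 34 9 -2.5" --pt "0.35 11 35 9 -3" --pt "0.35 9 35 9 -2.5" --pt "0.35 8 36 10 -2.5" --pt "0.35 6 36 9 -3" --pt "0.35 4 37 9 -2.5" --pt "0.35 2 36 9 -3" --pt "0.35 1 37 10 -2.5"

```text
time: 2.65
tool_pos: [0.4533, 0.0764, 0.2079]
tcp_rot: [-0.032, 3.141, -0.0]
wrist_force: [-0.6, -0.4, 0.2]
width: 0.673
grip_force: 0.0
```

Call:
jog_arm --pt "0.35 -1 36 9 -2.5" --pt "0.35 -8 1 13 0" --pt "0.35 -7 1 14 0" --pt "0.35 -8 1 13 0" --pt "0.35 -8 1 14 0" --pt "0.35 0 0 0 0" --pt "0.35 0 0 0 0"

```text
time: 3.23
tool_pos: [0.4836, 0.1165, 0.1442]
tcp_rot: [0.098, -3.137, 0.001]
wrist_force: [0.5, -0.2, -0.1]
width: 0.674
grip_force: 0.0
```

```bash
cat > m4.py <<'E'
from h import *
im,P=cloud('wrist'); np.savez('w_rack.npz',im=im,P=P); save('w_rack',im); rep()
ps=.079; O=np.array([.5805,.237]); X=np.array([np.cos(ps),np.sin(ps)]); Y=np.array([-X[1],X[0]])
r=P[...,:2]-O; rx=r@X; ry=r@Y; z=P[...,2]
b=(z>.155)&(z<.185)&(abs(rx-.005)<.03)&(ry<-.03)&(ry>-.155); 
if b.any(): print('bar',b.sum(),'rx',np.percentile(rx[b],[1,50,99]),'z',np.percentile(z[b],[1,99]),np.polyfit(ry[b],rx[b],1))
ss=(rx+.06)*.819+(z-.035)*.574; nn=-(rx+.06)*.574+(z-.035)*.819
m=(abs(ry+.108)<.03)&(nn>.02)&(nn<.045)&(ss>-.02)&(ss<.13)
print('vial',m.sum(),'s',np.percentile(ss[m],[1,99]),'ry',np.percentile(ry[m],[1,50,99]),'n',np.percentile(nn[m],98))
k=m&(nn>.03); print('crest slope',np.polyfit(ss[k],nn[k],1),'axis dir',np.polyfit(ss[k],ry[k],1))
E
python3 m4.py
```

```text
t 3.28 p [0.4842 0.1166 0.1451] yaw -176.44 F [0.1 0.4 0.3] w 0.676 g 0.0
vial 3982 s [0.00147787 0.07521188] ry [-0.12470979 -0.10810366 -0.09090658] n 0.034750827914980804
crest slope [0.00047399 0.03266195] axis dir [-0.00448855 -0.10765916]
```

View pics/w_rack.png

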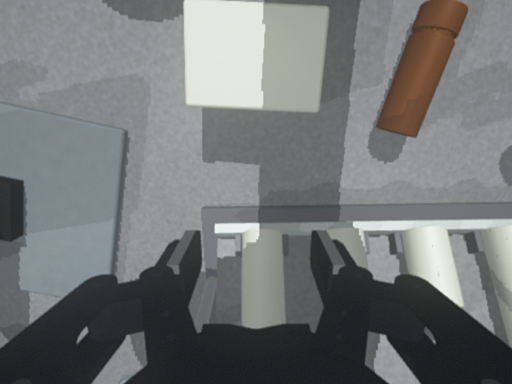

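```bash
python3 - <<'E'
from h import *
plan([(.5222,.1240,.089,184.5,5),(.5451,.1258,.056,184.5,4)])
E
```

```text
[[-8, 1, 11, -72.0], [-3, -7, 11, -72.5], [5, -5, 12, -72.0], [7, 4, 11, -72.5], [-1, 8, 11, -72.0]]
[[-6, 0, 8, 0.0], [-5, 0, 9, 0.0], [-6, 0, 8, 0.0], [-6, 0, 8, 0.0]]
```

Call:
jog_arm --pt "0.35 -7 1 11 -1" --pt "0.35 -8 1 11 0" --pt "0.35 -8 1 11 0" --pt "0.35 -8 1 12 0" --pt "0.35 -7 1 11 0" --pt "0.35 -6 0 8 0" --pt "0.35 -6 0 8 0" --pt "0.35 -5 0 8 0" --pt "0.35 -6 0 8 0" --pt "0.35 0 0 0 0"

```text
time: 4.12
tool_pos: [0.5453, 0.1263, 0.0559]
tcp_rot: [0.125, -3.138, 0.0]
wrist_force: [0.9, -0.3, -0.5]
width: 0.671
grip_force: 0.0
```

Call:
jog_arm --pt "0.35 0 0 0 0"

```text
time: 4.2
tool_pos: [0.5449, 0.1264, 0.0568]
tcp_rot: [0.125, -3.138, 0.0]
wrist_force: [-0.3, 0.3, 0.8]
width: 0.674
grip_force: 0.0
```

Call:
jog_arm --pt "-1 0 0 0 0" --pt "-1 0 0 0 0" --pt "-1 0 0 0 0" --pt "-1 0 0 0 0" --pt "-1 0 0 0 0" --pt "-1 0 0 0 0" --force 40

```text
time: 4.7
tool_pos: [0.5453, 0.1266, 0.058]
tcp_rot: [-0.126, 3.138, 0.0]
wrist_force: [-1.5, -0.4, 4.9]
width: 0.406
grip_force: 40.2
```

Call:
jog_arm --pt "-1 2 0 -3 0" --pt "-1 3 0 -4 0" --pt "-1 3 0 -4 0" --pt "-1 3 0 -4 0" --pt "-1 0 0 0 0"

```text
time: 5.12
tool_pos: [0.5342, 0.1257, 0.0734]
tcp_rot: [-0.126, 3.138, 0.0]
wrist_force: [1.1, 0.4, 1.7]
width: 0.406
grip_force: 40.0
```

```bash
cat > m5.py <<'E'
from h import *
import sys
im,P=cloud('wrist'); save(sys.argv[1],im); np.savez(sys.argv[1]+'.npz',im=im,P=P); s=rep()
T=R.from_rotvec(s['tcp_rot']).as_matrix(); Q=(P-np.array(s['tool_pos']))@T  # tool coords
m=(abs(Q[...,1])<.006)&(abs(Q[...,0])<.1)&(Q[...,2]>-.06)&(Q[...,2]<.06)&(im.min(-1)>60)
q=Q[m]; 
# crest profile: tool x vs z
for x0 in np.arange(-.02,.1,.01):
    k=abs(q[:,0]-x0)<.004
    if k.sum()>5: print(round(x0,3),k.sum(),np.round(np.percentile(q[k,2],10)*1e3,1))
E
python3 m5.py w_grip
```

```text
t 5.17 p [0.5343 0.1257 0.0732] yaw -175.41 F [ 1.4 -0.3  2.9] w 0.406 g 40.0
-0.02 169 -42.2
-0.01 669 -39.0
0.0 617 -32.1
0.01 552 -25.0
0.02 511 -18.0
0.03 471 -10.9
```

View pics/w_grip.png

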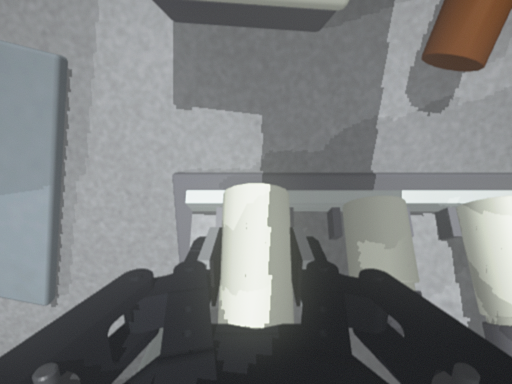

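```bash
python3 - <<'E'
from h import *
p,a=plan([(.4656,.1203,.171,184.6,6),(.455,.09,.21,184.6,2),(.40,-.48,.17,171.1,16),(.40,-.48,.035,171.1,6)],y0=184.6); print(p,a)
E
```

```text
[[11, 0, -16, 0.0], [12, 0, -17, 0.0], [11, 0, -16, 0.0], [12, 0, -16, 0.0], [11, 0, -17, 0.0], [12, 0, -16, 0.0]]
[[6, -15, -19, 0.0], [7, -14, -20, 0.0]]
[[6, -35, 3, 1.0], [6, -36, 2, 0.5], [5, -35, 3, 1.0], [5, -36, 2, 1.0], [4, -35, 3, 0.5], [4, -36, 2, 1.0], [3, -35, 3, 1.0], [3, -36, 2, 1.0], [2, -36, 3, 0.5], [1, -36, 2, 1.0], [1, -35, 3, 1.0], [1, -36, 2, 0.5], [0, -36, 3, 1.0], [-1, -36, 2, 1.0], [-1, -36, 3, 0.5], [-2, -35, 2, 1.0]]
[[0, 0, 23, 0.0], [0, 0, 22, 0.0], [0, 0, 23, 0.0], [0, 0, 22, 0.0], [0, 0, 23, 0.0], [0, 0, 22, 0.0]]
[ 0.40052657 -0.4797123   0.03519003] 171.1
```

Call:
jog_arm --pt "-1 11 0 -16 0" --pt "-1 12 0 -17 0" --pt "-1 11 0 -16 0" --pt "-1 12 0 -16 0" --pt "-1 11 0 -17 0" --pt "-1 12 0 -16 0" --pt "-1 6 -15 -19 0" --pt "-1 7 -14 -20 0" --pt "-1 6 -35 3 1" --pt "-1 6 -36 2 0.5"

```text
time: 6.0
tool_pos: [0.4478, 0.0184, 0.2056]
tcp_rot: [-0.088, 3.138, 0.0]
wrist_force: [0.5, -0.8, -2.0]
width: 0.406
grip_force: 40.1
```

Call:
jog_arm --pt "-1 5 -35 3 1" --pt "-1 5 -36 2 1" --pt "-1 4 -35 3 0.5" --pt "-1 4 -36 2 1" --pt "-1 3 -35 3 1" --pt "-1 3 -36 2 1" --pt "-1 2 -36 3 0.5" --pt "-1 1 -36 2 1" --pt "-1 1 -35 3 1" --pt "-1 1 -36 2 0.5"

```text
time: 6.83
tool_pos: [0.4116, -0.3381, 0.1782]
tcp_rot: [-0.15, -3.136, -0.003]
wrist_force: [-0.1, 0.7, -1.0]
width: 0.411
grip_force: 40.1
```

Call:
jog_arm --pt "-1 0 -36 3 1" --pt "-1 -1 -36 2 1" --pt "-1 -1 -36 3 0.5" --pt "-1 -2 -35 2 1" --pt "-1 0 0 23 0" --pt "-1 0 0 22 0" --pt "-1 0 0 23 0" --pt "-1 0 0 22 0" --pt "-1 0 0 23 0" --pt "-1 0 0 20 0"

```text
time: 7.67
tool_pos: [0.3989, -0.4782, 0.0337]
tcp_rot: [-0.244, -3.129, -0.005]
wrist_force: [-0.2, 0.0, -0.7]
width: 0.403
grip_force: 40.2
```

Call:
jog_arm --pt "-1 0 0 0 0" --pt "-1 0 0 0 0" --force 25

```text
time: 7.83
tool_pos: [0.3987, -0.4778, 0.0341]
tcp_rot: [-0.244, -3.128, -0.007]
wrist_force: [0.8, -0.2, 0.2]
width: 0.404
grip_force: 40.2
```

```bash
python3 m5.py w_tab0
```

```text
t 7.88 p [ 0.3998 -0.4792  0.036 ] yaw 171.08 F [-0.2  0.2 -0.1] w 0.408 g 40.2
-0.02 83 -40.1
-0.01 686 -37.5
0.0 621 -30.7
0.01 569 -23.7
0.02 510 -16.8
0.03 712 -9.4
0.04 253 35.9
0.05 256 35.9
0.06 279 35.9
0.07 282 35.9
0.08 293 35.9
0.09 314 36.0
```

Call:
jog_arm --pt "-1 0 0 6 0" --pt "-1 0 0 6 0" --pt "-1 -4 0 1.5 0" --pt "-1 -4 0 1.5 0" --pt "-1 -3 0 2 0" --pt "-1 -3 0 2 0" --pt "-1 -3 0 2 0" --pt "-1 -3 0 2 0" --pt "-1 -3 0 2 0" --pt "-1 -3 0 1 0" --force 25

```text
time: 8.72
tool_pos: [0.4262, -0.4846, 0.012]
tcp_rot: [-0.243, -3.132, 0.002]
wrist_force: [-4.1, 0.9, 6.7]
width: 0.401
grip_force: 43.0
```

```bash
python3 m5.py w_tab1
```

```text
t 8.77 p [ 0.4268 -0.4847  0.012 ] yaw 171.12 F [-1.9  0.9  7.5] w 0.406 g 43.1
-0.02 426 -35.7
-0.01 490 -33.7
0.0 489 -31.3
0.01 488 -29.2
0.02 506 -26.9
0.03 585 -24.4
0.04 581 -22.2
0.05 331 11.9
0.06 346 11.9
0.07 369 11.8
0.08 408 11.7
0.09 419 11.7
```

Call:
jog_arm --pt "-1 -2 0 2 0" --pt "-1 -2 0 2 0" --pt "-1 -1 0 2 0" --pt "-1 -1 0 1 0" --pt "-1 0 0 0 0"

```text
time: 9.18
tool_pos: [0.433, -0.4858, 0.0053]
tcp_rot: [0.244, 3.131, -0.003]
wrist_force: [-1.6, 1.5, 7.8]
width: 0.406
grip_force: 43.8
```

```bash
cat >> m5.py <<'E'
w=(abs(Q[...,1])<.016)&(Q[...,2]<.005)&(Q[...,2]>-.045)&(Q[...,0]>-.02)&(Q[...,0]<.07)
print('foot x max',np.percentile(Q[w][:,0],[97,99,99.8])); k=abs(q[:,0]-.012)<.022; k&=q[:,2]<-.015; print('slope',np.polyfit(q[k,0],q[k,2],1))
w&=(Q[...,0]>.0); 
for x0 in(.005,.025,.04):
    k=w&(abs(Q[...,0]-x0)<.005); i=Q[k]; 
    if k.sum()>20: c=np.polyfit(i[:,1],i[:,2],2); print('y centre at',x0,-c[1]/2/c[0]*1e3)
E
python3 m5.py w_tab2
```

```text
t 9.23 p [ 0.433  -0.4859  0.0054] yaw 171.1 F [-2.  -0.1  6. ] w 0.406 g 43.8
-0.02 403 -32.4
-0.01 419 -32.0
0.0 446 -31.5
0.01 473 -31.1
0.02 508 -30.7
0.03 528 -30.3
0.04 883 -29.2
0.05 375 5.3
0.06 386 5.2
0.07 406 5.1
0.08 436 5.1
0.09 468 5.1
foot x max [0.03883583 0.05900515 0.06822488]
slope [ 0.04518235 -0.03074551]
y centre at 0.005 0.17584364321086707
y centre at 0.025 0.1983759502431203
y centre at 0.04 0.34025806039457807
```

```bash
python3 - <<'E'
from h import *
z=np.load('w_tab2.npz'); P=z['P']; s=bot.read_state(); T=R.from_rotvec(s['tcp_rot']).as_matrix(); Q=(P-np.array(s['tool_pos']))@T
for y0 in (-.006,0,.006):
    k=(abs(Q[...,1]-y0)<.002)&(Q[...,2]<-.02)&(Q[...,0]>0)&(Q[...,0]<.06); print(y0,np.sort(Q[k][:,0])[-8:].round(4))
f=.0385
sx=np.array([.9880,-.1547]); b=np.array([.5012,-.2649])+(f-.052)*sx; print(b)
p,a=plan([(.433,-.4858,.125,171.1,4),(b[0],b[1],.125,171.1,7)]); print(p,a)
E
```

```text
-0.006 [0.0389 0.0389 0.0389 0.039  0.039  0.039  0.039  0.0391]
0 [0.039  0.039  0.039  0.039  0.039  0.0391 0.0391 0.0391]
0.006 [0.0389 0.0389 0.0389 0.0389 0.0389 0.039  0.039  0.039 ]
[ 0.487862   -0.26281155]
[[0, 0, -30, 0.0], [0, 0, -30, 0.0], [0, 0, -30, 0.0], [0, 0, -30, 0.0]]
[[-3, 33, 0, 0.0], [-3, 32, 0, 0.0], [-2, 33, 0, 0.0], [-3, 33, 0, 0.0], [-3, 32, 0, 0.0], [-3, 33, 0, 0.0], [-3, 33, 0, 0.0]]
[ 0.48821146 -0.26270535  0.12541579] 171.1010356210839
```

Call:
jog_arm --pt "-1 0 0 -30 0" --pt "-1 0 0 -30 0" --pt "-1 0 0 -30 0" --pt "-1 0 0 -30 0" --pt "-1 -3 33 0 0" --pt "-1 -3 32 0 0" --pt "-1 -2 33 0 0" --pt "-1 -3 33 0 0" --pt "-1 -3 32 0 0" --pt "-1 -3 33 0 0"

```text
time: 10.07
tool_pos: [0.4798, -0.2925, 0.124]
tcp_rot: [0.245, 3.131, -0.001]
wrist_force: [0.2, -0.6, -0.5]
width: 0.402
grip_force: 43.2
```

Call:
jog_arm --pt "-1 -3 33 0 0" --pt "-1 0 0 0 0" --pt "-1 0 0 0 0" --pt "-1 0 0 0 0"

```text
time: 10.4
tool_pos: [0.4877, -0.2617, 0.1238]
tcp_rot: [0.242, 3.131, -0.001]
wrist_force: [0.5, -0.3, -0.6]
width: 0.404
grip_force: 43.1
```

```bash
python3 m5.py w_bed0 | tail -5; python3 - <<'E'
from h import *
z=np.load('w_bed0.npz'); im,P=z['im'],z['P']
C=np.array([.5117,-.1977]); sx=np.array([.9880,-.1547]); sy=np.array([.1547,.9880])
r=P[...,:2]-C; a=r@sx; b=r@sy; z=P[...,2]
h=(abs(a)<.045)&(b<-.145)&(b>-.19)&(z>.035)&(z<.075)
print('handle',h.sum(),np.percentile(b[h],[2,50,98]).round(4),np.percentile(z[h],98).round(4))
if h.sum()>20: print(np.polyfit(a[h],b[h],1))
# holder end wall tops (z~.06)
for lo,hi in ((-.09,-.03),(.03,.09)):
    for b0 in(-.095,-.085,-.05,-.04):
        k=(a>lo)&(a<hi)&(abs(b-b0)<.004)&(z>.053)&(z<.066)
        if k.sum()>5: print(lo,b0,k.sum(),np.percentile(a[k],[2,98]).round(4),z[k].mean().round(4))
k=(a<-.05)&(a>-.11)&(abs(b)<.03)&(z>.068)&(z<.09); print('cheek -x',k.sum(),np.percentile(a[k],[2,98]) if k.any() else 0,np.percentile(b[k],[2,98]) if k.any() else 0)
im2=im.copy(); save('w_bed0c',im2)
E
```

```text
foot x max [0.03859669 0.03894417 0.03921676]
slope [ 0.07343434 -0.03086719]
y centre at 0.005 0.7741203920367623
y centre at 0.025 0.6983010576702148
y centre at 0.04 0.9187293266879261
handle 1751 [-0.171  -0.164  -0.1603] 0.058
[-0.00149291 -0.16454312]
-0.09 -0.095 160 [-0.0623 -0.0394] 0.0578
-0.09 -0.085 187 [-0.0619 -0.0372] 0.0573
-0.09 -0.05 239 [-0.0619 -0.037 ] 0.0567
-0.09 -0.04 134 [-0.0619 -0.0543] 0.0586
0.03 -0.095 9 [0.0585 0.0644] 0.0586
0.03 -0.04 6 [0.0591 0.0629] 0.0585
cheek -x 1232 [-0.09033582 -0.05453902] [-0.01544616  0.02603872]
```

View pics/w_bed0c.png

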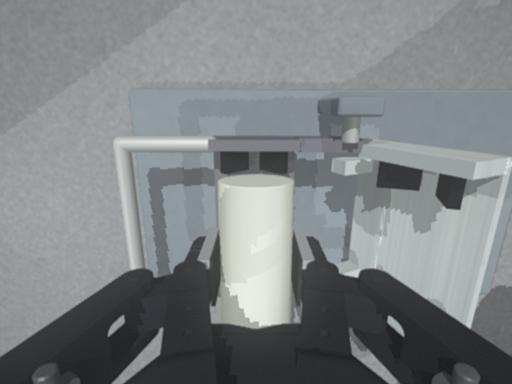

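Call:
jog_arm --pt "-1 -1 0 15 0" --pt "-1 0 0 15 0" --pt "-1 0 0 15 0" --pt "-1 0 0 15 0" --pt "-1 0 0 8 0" --pt "-1 0 0 4 0" --pt "-1 0 0 2 0" --pt "-1 0 0 1 0" --pt "-1 0 0 0 0"

```text
time: 11.2
tool_pos: [0.4884, -0.2627, 0.049]
tcp_rot: [0.244, 3.131, -0.002]
wrist_force: [-0.6, -1.5, 0.1]
width: 0.411
grip_force: 43.2
```

```bash
python3 m5.py w_bed1 | tail -7
```

```text
0.08 282 36.9
0.09 247 48.5
foot x max [0.04879766 0.04904503 0.04915361]
slope [ 0.07011155 -0.03068424]
y centre at 0.005 -0.02851255577735001
y centre at 0.025 -0.14404033795553065
y centre at 0.04 -0.1823769762671584
```

Call:
jog_arm --pt "-1 0 0 1 0" --pt "-1 0 0 1 0" --pt "-1 0 0 1 0" --pt "-1 0 0 0 0"

```text
time: 11.58
tool_pos: [0.4893, -0.2633, 0.0474]
tcp_rot: [0.242, 3.13, -0.004]
wrist_force: [-2.4, -3.5, 6.9]
width: 0.403
grip_force: 44.0
```

Call:
jog_arm --pt "0.15 0 0 0 0" --pt "0.15 0 0 0 0" --pt "0.15 0 0 0 0" --pt "0.15 0 0 0 0" --pt "0.15 0 0 0 0"

```text
time: 12.0
tool_pos: [0.4879, -0.2614, 0.045]
tcp_rot: [-0.244, -3.132, -0.001]
wrist_force: [0.1, 0.1, 0.3]
width: 0.576
grip_force: 0.0
```

```bash
python3 m5.py w_bed2 | tail -22
```

```text
t 12.05 p [ 0.4879 -0.2614  0.045 ] yaw 171.09 F [-0.1  0.8  0.2] w 0.576 g 0.0
-0.02 398 -32.5
-0.01 417 -32.4
0.0 432 -32.6
0.01 460 -32.5
0.02 513 -32.4
0.03 537 -32.5
0.04 399 -25.1
0.05 632 -13.9
0.06 271 32.9
0.07 278 32.9
0.08 307 32.9
0.09 281 44.9
foot x max [0.0480891  0.04823395 0.0483312 ]
slope [ 0.0014518  -0.03158829]
y centre at 0.005 -2.0497438983642553
y centre at 0.025 -2.035349354592475
y centre at 0.04 -1.6264342156540603
```

Call:
jog_arm --pt "0.15 0 -2 -15 0" --pt "0.15 0 0 -30 0" --pt "0.15 0 0 -30 0" --pt "0.15 0 0 -30 0" --pt "-1 0 0 -30 0" --pt "-1 -2 33 0 0" --pt "-1 -3 33 0 0" --pt "-1 -3 33 0 0" --pt "-1 -3 33 0 0" --pt "-1 -3 33 0 0"

```text
time: 12.88
tool_pos: [0.5272, -0.1014, 0.1803]
tcp_rot: [0.245, 3.132, 0.0]
wrist_force: [0.7, -0.5, 0.2]
width: 0.002
grip_force: 0.0
```

Call:
jog_arm --pt "-1 0 0 22 0" --pt "-1 0 0 22 0" --pt "-1 0 0 22 0" --pt "-1 0 0 0 0" --pt "-1 0 0 0 0"

```text
time: 13.3
tool_pos: [0.5256, -0.1024, 0.1128]
tcp_rot: [-0.244, -3.128, -0.001]
wrist_force: [-0.2, 0.1, -0.3]
width: 0.0
grip_force: 0.0
```

```bash
cat > m6.py <<'E'
from h import *
import sys
im,P=cloud(sys.argv[1]); save(sys.argv[2],im); np.savez(sys.argv[2]+'.npz',im=im,P=P); s=rep()
C=np.array([.5117,-.1977]); sx=np.array([.9880,-.1547]); sy=np.array([.1547,.9880])
t=np.array(s['tool_pos'])[:2]-C; print('TCP a,b',t@sx,t@sy)
r=P[...,:2]-C; a=r@sx; b=r@sy; z=P[...,2]
k=(abs(a)<.05)&(b>-.12)&(b<.085)&(z>.07)&(z<.17)
for b0 in np.arange(-.11,.085,.01):
    i=k&(abs(b-b0)<.004)
    if i.sum()>8: print(round(b0,3),i.sum(),np.percentile(z[i],[5,50,95]).round(3),np.median(im[i],0))
E
python3 m6.py top t1
```

```text
t 13.35 p [ 0.5271 -0.1029  0.1144] yaw 171.08 F [ 1.  -0.3  0.9] w 0.002 g 0.0
TCP a,b 0.000508133634498048 0.09605667491159028
-0.08 58 [0.071 0.075 0.078] [204.  205.  188.5]
-0.07 72 [0.074 0.078 0.083] [214. 216. 199.]
-0.06 79 [0.071 0.075 0.081] [183. 184. 170.]
0.04 9 [0.111 0.118 0.127] [17. 16. 17.]
```

Call:
jog_arm --pt "-1 0 -21 -2 0" --pt "-1 0 -15 -8 0" --pt "-1 0 -16 -8 0" --pt "-1 0 -14 -5 0" --pt "-1 0 -15 -4 0" --pt "-1 0 -15 0 0" --pt "-1 0 -12 1 0" --pt "-1 0 -12 4 0" --pt "-1 0 -12 5 0" --pt "-1 0 -10 7 0"

```text
time: 14.18
tool_pos: [0.5073, -0.2458, 0.1275]
tcp_rot: [0.245, 3.126, -0.005]
wrist_force: [0.5, -0.6, 5.7]
width: -0.001
grip_force: 2.4
```

```bash
python3 m6.py top t2
```

```text
t 14.23 p [ 0.5063 -0.2469  0.1257] yaw 171.02 F [ 0.9 -1.2  2.9] w 0.002 g 1.7
TCP a,b 0.0022865868591195855 -0.049393371185914615
-0.07 11 [0.134 0.135 0.139] [167. 173. 167.]
-0.06 13 [0.128 0.13  0.134] [170. 175. 171.]
-0.03 60 [0.106 0.111 0.116] [168.  173.5 168.5]
-0.02 65 [0.1   0.105 0.11 ] [174. 178. 174.]
-0.01 60 [0.093 0.098 0.103] [169.  175.  169.5]
-0.0 81 [0.087 0.091 0.097] [173. 178. 173.]
0.01 21 [0.083 0.088 0.092] [155. 159. 156.]
```

Call:
jog_arm --pt "-1 0 -6 6 0" --pt "-1 0 -6 7 0" --pt "-1 0 -6 8 0" --pt "-1 0 -5 8 0" --pt "-1 0 -2 4 0" --pt "-1 0 0 2 0" --pt "-1 0 0 0 0"

```text
time: 14.82
tool_pos: [0.5025, -0.2701, 0.0919]
tcp_rot: [0.244, 3.129, -0.006]
wrist_force: [-2.4, -5.0, 9.0]
width: -0.0
grip_force: 4.6
```

```bash
python3 m6.py top t3
```

```text
t 14.87 p [ 0.5025 -0.2701  0.0919] yaw 171.1 F [-2.8 -6.   9.3] w 0.001 g 4.4
TCP a,b 0.0020697666733367694 -0.07299642820968794
-0.1 9 [0.088 0.092 0.093] [200. 207. 201.]
-0.09 10 [0.09  0.094 0.097] [205. 211. 205.]
-0.06 43 [0.089 0.092 0.095] [174. 181. 176.]
-0.05 60 [0.089 0.093 0.098] [189. 195. 190.]
-0.04 59 [0.09  0.094 0.164] [195. 201. 195.]
-0.03 59 [0.089 0.093 0.097] [190. 196. 191.]
-0.02 78 [0.088 0.093 0.096] [204.5 211.  205. ]
-0.01 54 [0.08  0.092 0.096] [202.5 208.  203. ]
```

Call:
jog_arm --pt "-1 0 0 2 0" --pt "-1 0 0 0 0" --pt "-1 0 0 0 0" --pt "0.35 0 0 -17 0" --pt "0.35 0 0 -20 0" --pt "0.35 1 -31 0 0" --pt "0.35 1 -31 0 0" --pt "0.35 0 -31 0 0" --pt "0.35 0 0 0 0"

```text
time: 15.62
tool_pos: [0.4844, -0.3637, 0.125]
tcp_rot: [0.248, 3.131, -0.004]
wrist_force: [0.6, -0.4, 0.3]
width: 0.676
grip_force: 0.0
```

```bash
python3 m6.py wrist w_h0; python3 - <<'E'
from h import *
P=np.load('w_h0.npz')['P']
C=np.array([.5117,-.1977]); sx=np.array([.9880,-.1547]); sy=np.array([.1547,.9880])
r=P[...,:2]-C; a=r@sx; b=r@sy; z=P[...,2]
h=(abs(a)<.045)&(b<-.145)&(b>-.19)&(z>.035)&(z<.075)
print('handle',h.sum(),np.percentile(b[h],[2,50,98]).round(4),np.percentile(z[h],98).round(4),np.polyfit(a[h],b[h],1))
E
```

```text
t 15.67 p [ 0.4844 -0.3614  0.1244] yaw 170.89 F [0.2 0.6 0.6] w 0.671 g 0.0
TCP a,b -0.0016892228330637109 -0.16593731396646197
-0.1 1413 [0.087 0.091 0.092] [195. 204. 203.]
-0.09 1577 [0.09  0.091 0.092] [207. 215. 214.]
-0.08 1682 [0.09  0.091 0.092] [211. 218. 216.]
-0.07 1637 [0.09  0.091 0.092] [207. 215. 214.]
-0.06 1615 [0.09  0.091 0.092] [212. 218. 217.]
-0.05 1681 [0.09  0.091 0.092] [212. 218. 217.]
-0.04 1754 [0.09  0.091 0.092] [215. 222. 220.]
-0.03 1766 [0.09  0.091 0.092] [207. 215. 214.]
-0.02 1739 [0.09  0.091 0.092] [208. 216. 215.]
-0.01 1079 [0.09  0.091 0.092] [209. 216. 215.]
handle 1667 [-0.1721 -0.1664 -0.1609] 0.0581 [ 0.00317295 -0.16649012]
```

Call:
jog_arm --pt "0.35 0 -0.5 24 0" --pt "0.35 0 0 24 0" --pt "0.35 0 0 22 0" --pt "0.35 0 0 14 0" --pt "-1 0 0 0 0" --pt "-1 0 0 0 0" --pt "-1 0 0 0 0" --pt "-1 0 0 0 0" --pt "-1 0 0 0 0" --pt "-1 0 0 0 0" --force 35

```text
time: 16.5
tool_pos: [0.4853, -0.3622, 0.042]
tcp_rot: [0.243, 3.13, -0.007]
wrist_force: [-2.1, -6.5, -3.0]
width: 0.122
grip_force: 34.9
```

```bash
cat > arc.py <<'E'
from h import *
s=rep(); C=np.array([.5117,-.1977]); sx=np.array([.9880,-.1547]); sy=np.array([.1547,.9880])
t=np.array(s['tool_pos'])[:2]-C; print('a,b',t@sx,t@sy)
f0=np.arctan2(.008,.166); R0=166.2
ang=np.concatenate([[0,2,5,9],np.arange(14.5,170,5.5),[170.5,174,177,179,180]])
pb=-R0*np.cos(np.radians(ang)-f0); pz=R0*np.sin(np.radians(ang)-f0)
out=[];e=np.zeros(2)
for db,dz in zip(np.diff(pb),np.diff(pz)):
    v=np.array([db,-dz])+e; m=np.round(v); e=v-m; out.append([-1,0,int(m[0]),int(m[1]),0])
for i in range(0,len(out),10): print(out[i:i+10], ang[min(i+10,len(out))])
E
python3 arc.py
```

```text
t 16.5 p [ 0.4853 -0.3622  0.042 ] yaw 171.12 F [-2.1 -6.5 -3. ] w 0.122 g 34.9
a,b -0.0005990266856982525 -0.16657113740824278
[[-1, 0, 0, -6, 0], [-1, 0, 0, -8, 0], [-1, 0, 1, -12, 0], [-1, 0, 2, -16, 0], [-1, 0, 4, -15, 0], [-1, 0, 6, -15, 0], [-1, 0, 7, -15, 0], [-1, 0, 8, -13, 0], [-1, 0, 9, -13, 0], [-1, 0, 11, -12, 0]] 47.5
[[-1, 0, 12, -11, 0], [-1, 0, 12, -9, 0], [-1, 0, 14, -9, 0], [-1, 0, 14, -7, 0], [-1, 0, 15, -5, 0], [-1, 0, 16, -4, 0], [-1, 0, 15, -3, 0], [-1, 0, 16, -1, 0], [-1, 0, 16, 0, 0], [-1, 0, 16, 2, 0]] 102.5
[[-1, 0, 16, 4, 0], [-1, 0, 15, 5, 0], [-1, 0, 14, 6, 0], [-1, 0, 14, 8, 0], [-1, 0, 14, 9, 0], [-1, 0, 12, 10, 0], [-1, 0, 11, 11, 0], [-1, 0, 10, 13, 0], [-1, 0, 9, 13, 0], [-1, 0, 7, 14, 0]] 157.5
[[-1, 0, 6, 15, 0], [-1, 0, 5, 15, 0], [-1, 0, 1, 6, 0], [-1, 0, 2, 10, 0], [-1, 0, 1, 8, 0], [-1, 0, 1, 6, 0], [-1, 0, 0, 3, 0]] 180.0
```

Bar gripped (width 0.122 ≈ 12 mm). Begin the swing.

Call:
jog_arm --pt "-1 0 0 -6 0" --pt "-1 0 0 -8 0" --pt "-1 0 1 -12 0" --pt "-1 0 2 -16 0" --pt "-1 0 4 -15 0" --pt "-1 0 6 -15 0" --pt "-1 0 7 -15 0" --pt "-1 0 8 -13 0" --pt "-1 0 9 -13 0" --pt "-1 0 11 -12 0"

```text
time: 17.33
tool_pos: [0.4926, -0.3165, 0.1693]
tcp_rot: [0.244, 3.129, -0.014]
wrist_force: [-4.9, -9.8, 3.3]
width: 0.117
grip_force: 34.3
```

```bash
python3 arc.py | head -2
```

```text
t 17.33 p [ 0.4926 -0.3165  0.1693] yaw 171.1 F [-4.9 -9.8  3.3] w 0.117 g 34.3
a,b -0.0005102986509307514 -0.12033764229945994
```

Call:
jog_arm --pt "-1 0 12 -11 0" --pt "-1 0 12 -9 0" --pt "-1 0 14 -9 0" --pt "-1 0 14 -7 0" --pt "-1 0 15 -5 0" --pt "-1 0 16 -4 0" --pt "-1 0 15 -3 0" --pt "-1 0 16 -1 0" --pt "-1 0 16 0 0" --pt "-1 0 16 2 0"

```text
time: 18.17
tool_pos: [0.5164, -0.1689, 0.2163]
tcp_rot: [0.244, 3.126, -0.005]
wrist_force: [-0.5, 1.1, 8.3]
width: 0.121
grip_force: 37.6
```

```bash
python3 arc.py | head -2
```

```text
t 18.17 p [ 0.5164 -0.1689  0.2163] yaw 171.08 F [-0.5  1.1  8.3] w 0.121 g 37.6
a,b 0.00019923159613625092 0.029186972711284103
```

Call:
jog_arm --pt "-1 0 16 4 0" --pt "-1 0 15 5 0" --pt "-1 0 14 6 0" --pt "-1 0 14 8 0" --pt "-1 0 14 9 0" --pt "-1 0 12 10 0" --pt "-1 0 11 11 0" --pt "-1 0 10 13 0" --pt "-1 0 9 13 0" --pt "-1 0 7 14 0"

```text
time: 19.0
tool_pos: [0.5352, -0.0474, 0.1195]
tcp_rot: [0.243, 3.129, -0.001]
wrist_force: [2.6, -4.4, -2.1]
width: 0.121
grip_force: 35.7
```

```bash
python3 arc.py | head -2
```

```text
t 19.0 p [ 0.5352 -0.0474  0.1195] yaw 171.12 F [ 2.6 -4.4 -2.1] w 0.121 g 35.7
a,b -2.9472988773870307e-06 0.1521532293993512
```

Call:
jog_arm --pt "-1 0 6 15 0" --pt "-1 0 5 15 0" --pt "-1 0 1 6 0" --pt "-1 0 2 10 0" --pt "-1 0 1 8 0" --pt "-1 0 1 6 0" --pt "-1 0 0 3 0" --pt "-1 0 0 1 0" --pt "-1 0 0 0 0"

```text
time: 19.75
tool_pos: [0.5385, -0.0344, 0.0619]
tcp_rot: [0.242, 3.129, -0.006]
wrist_force: [-14.4, -8.8, 36.9]
width: 0.125
grip_force: 39.7
```

```bash
python3 arc.py | head -2
```

```text
t 19.75 p [ 0.5385 -0.0344  0.0619] yaw 171.14 F [-14.4  -8.8  36.9] w 0.125 g 39.7
a,b 0.0012538308794510249 0.16552674762124114
```

Call:
jog_arm --pt "-1 0 0 -2 0" --pt "-1 0 0 0 0" --pt "0.35 0 0 0 0" --pt "0.35 0 0 0 0" --pt "0.35 0 0 0 0" --pt "0.35 0 0 -10 0" --pt "0.35 0 0 -30 0" --pt "0.35 0 0 -35 0" --pt "0.35 0 0 -35 0" --pt "0.35 0 0 -35 0"

```text
time: 20.58
tool_pos: [0.5355, -0.0314, 0.2035]
tcp_rot: [-0.244, -3.13, -0.001]
wrist_force: [-0.7, -0.3, -1.0]
width: 0.672
grip_force: 0.0
```

Call:
jog_arm --pt "0.35 35 0 0 0" --pt "0.35 35 0 0 0" --pt "0.35 0 0 0 0" --pt "0.35 0 0 0 0"

```text
time: 20.92
tool_pos: [0.4651, -0.0205, 0.202]
tcp_rot: [-0.243, -3.131, -0.001]
wrist_force: [0.6, 0.4, 0.4]
width: 0.672
grip_force: 0.0
```

```bash
python3 m6.py wrist w_end | head -2; python3 - <<'E'
from h import *
im,P=cloud('side'); save('side_end',im)
w=np.load('w_end.npz'); A=w['P']
C=np.array([.5117,-.1977]); sx=np.array([.9880,-.1547]); sy=np.array([.1547,.9880])
for n,Q in (('wrist',A),('side',P)):
    r=Q[...,:2]-C; a=r@sx; b=r@sy; z=Q[...,2]
    for b0 in (.03,.045,.055,.065,.08,.09,.105,.166):
        k=(abs(a)<.04)&(abs(b-b0)<.004)&(z>.0)&(z<.12)
        if k.sum()>8: print(n,b0,k.sum(),np.percentile(z[k],[5,50,95]).round(3))
big=np.hstack([cv2.resize(w['im'],(400,300)),cv2.resize(im,(400,300))]); save('end',big)
E
```

```text
t 20.97 p [ 0.4666 -0.0207  0.2024] yaw 171.11 F [1.  0.2 0.4] w 0.675 g 0.0
TCP a,b -0.07195291697162476 0.1678588282910459
wrist 0.045 471 [0.09  0.091 0.092]
wrist 0.055 415 [0.09  0.091 0.092]
wrist 0.065 366 [0.09  0.091 0.092]
wrist 0.08 225 [0.09  0.091 0.092]
wrist 0.09 308 [0.032 0.052 0.092]
wrist 0.105 343 [0.01  0.011 0.012]
wrist 0.166 553 [0.071 0.073 0.074]
side 0.045 47 [0.091 0.093 0.095]
side 0.055 33 [0.092 0.093 0.095]
side 0.065 64 [0.034 0.093 0.095]
side 0.08 185 [0.034 0.062 0.094]
side 0.09 164 [0.012 0.037 0.094]
side 0.105 28 [0.032 0.091 0.095]
side 0.166 133 [0.012 0.071 0.076]
```

View pics/end.png

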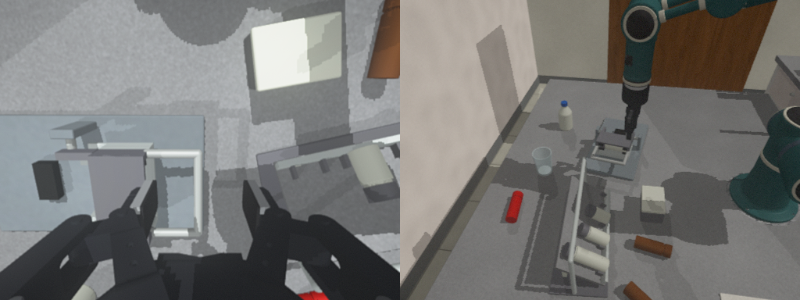

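```bash
python3 -c "
from workcell import bot
print(bot.finish_job())"
```

```text
the job is handed in; nothing more can be done
None
```

The job is handed in, with no verdict returned: the 104 mm vial was laid in the bed, the lid shut and the holder guided over to its stop in about 21 s; in the last pictures it rests level and upside down, but the lid and vial underneath are hidden from direct view, and I did not re-measure the other vials, beaker, bottle and tip box.

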